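# Load a casting into the trimming jig up to its hidden stop

### The arm

A 7-joint arm with a two-finger parallel gripper is mounted at the origin on a cart in front of the work surface, level with it; the furniture and walls round the work are solid. World frame = base frame: x ahead of the robot, y to its left, z up, the work surface at z = 0. Lengths are in mm, angles in degrees, forces in N, time in s.
With the tool pointing down it reaches from about 400 to 850 mm from the base axis. Payload 10.4 kg.
Tool frame: the origin (TCP) lies on the centre line of the jaws, within the pads' length; the fingertips stand tip_extent ahead of it and the grasp point (between the pads) lies 2 mm behind it (tip_extent is the distance from the TCP to the fingertips, in mm); z points along the fingers, y is the line along which they close (so a half turn about z gives the same grasp; the last joint's range is limited). The gripper opens to 87 mm and grips with 3 to 60 N. Pads are 19 mm wide; open, the fingers measure 117 mm over their backs; the gripper's body (75 mm by 190 mm) begins 51 mm behind the grasp point.
Start: joints at [73.19, 19.034, -3.707, 83.658, 1.238, 77.344, -5.071], TCP at [167.21, -602.239, 239.576] pointing down, gripper open.
Joint ranges: [-148.97, 148.97], [-28.65, 121.19], [-84.17, 76.75], [9.2, 138.47], [-72.65, 252.65], [3.7, 117.97], [-149.18, 149.18]. Speed limits (degrees/s): [127.2, 127.2, 159.86, 159.86, 180, 180, 180].

### API

Orientations are given as [roll, pitch, yaw] about the fixed x, y, z axes, in that order (R = Rz(yaw) Ry(pitch) Rx(roll)).
In Python, from cell import * gives the robot as it stands. The module is installed in compiled form; this text tells all that it offers.
- The arm moves only by the tool move_arm, never from a script. Its argument "deltas" is a list of rows, each a list of 5 numbers: the shift along the tool's x, y, z in mm, then the turn about the tool's z in degrees, then the finger opening in mm, from 0 to 87. A call has 1 to 20 rows; each row is the pose to reach, as a shift and turn from the pose commanded when the call began, along the tool's axes at that moment; what a row does not reach only later rows make up. A row lasts 1/12 s, in which the tool goes at most 41.7 mm and 7.16 degrees, less where a joint would pass 70% of its speed; a pose out of reach is approached as far as the arm can. A call with a gripper value outside its range is refused whole. The fingers move at their own pace and stop on an object; the grip force is fixed at half the most. Time passes only in rows, so rows that repeat a pose let the fingers close. It gives the time, the measured TCP pose, the force, the opening and the grip force at its end, in the units of the state.
- read_state(): the state, without advancing time (a new reading comes with each control period).
- get_image(name): name is "scene" or "top" or "wrist"; returns the picture (480x640x3 uint8, blue, green, red); there is no depth.
- get_calibration(name): a dict with "camera_matrix" (3x3 intrinsics, pixels), "k1" (the pictures are not rectified: a ray, as slopes to the right and down, at radius r is drawn at 1 + k1 r^2 times it, then the intrinsics apply), "position" and "orientation" of the camera in the world; the wrist camera has in their place "hand_eye" (4x4, takes a point from camera to tool coordinates, whose origin is the TCP and whose axes are the flange's). Camera axes: x right, y down, z forward; pixel columns grow to the right and rows downward; lengths in mm; the calibration is good to about 2 mm. A picture is of the moment at which its call begins: read the wrist's pose just before it. get_calibration takes no time and is no camera call.
- hand_in(): hands the job in; it is judged then, once.
The state is a dict: "clock": time; "joint_pos": joint angles; "joint_velocities": joint speeds; "tau": joint torques, N m; "position": TCP position; "eef_rot": TCP orientation; "ft_force": force on the tool from outside, world axes, zero at the start; "moment": the same for the moment, N m; "width": opening from 0.0 (shut) to 1.0 (fully open); "gripper_force": force on a finger pad.
Only numpy, scipy, OpenCV 4.12 (cv2) and the standard library are available. Lean on these libraries where they do the work, as an engineer would, in place of code of your own. Each camera call takes 0.05 s, during which the arm holds its last target. There are 200 camera calls.

### The job

Lay the loose pale cast housing half (the box-shaped one in front of the brown sheet) flat in the guide of the trimming jig, open side up as it is, and slide it in lengthwise under the blue hood until you feel it come fully home against the stop hidden inside. The stop has been set to an unknown depth and stands on a soft buffer, so feel for it and do not ram it; leave the casting home and let go, and do not disturb the other loose parts.

Things in the scene. Friction and masses are not known exactly. Their poses are not given: they have to be found in the camera images.
- casting_center (a point): Centre (half-way up) of the casting to load: pale grey aluminium housing half, an open box 60 mm (its x) by 110 mm (its y) by 28 mm (its z, up), 0.2 to 0.33 kg, flat on the work surface with its open side up. Its outer walls are 26 mm high, upright and flat. Take it across its 60 mm sides. It fits the jig either end first and slides with 1 to 3 N of friction (more for an instant when knocked).
- jig: Trimming jig, fixed: aluminium bed plate 320 mm (its x) by 130 mm (its y), 6 mm thick; origin at the centre of its underside. A lane runs along its middle toward +x. Its half at x = -160 to 0 mm is open above, with a dark rail 6 mm high on each side of the lane: 72 mm apart from x = -154 to -54 mm, then tapering to 65 mm at x = 0, the mouth of the blue hood.
- jig_mouth (a point): Middle of the lane on the top of the bed plate, right at the mouth of the hood (6 mm above the work surface). Its x points into the hood along the lane, its y to the left side, its z up.
- hood_top (a point): Centre of the top of the blue hood, 44 mm above the work surface. The hood covers the lane for 150 mm from its mouth, is 65 mm wide and 34 mm high inside and closed at the back. The stop is inside, out of sight: its face stands somewhere from 50 to 90 mm behind the mouth, so when home the casting still sticks out 20 to 60 mm. A gripper does not fit in: push the casting by its tail.
- plunger (a joint): Small sprung part-present pin in the middle of the stop's face, hidden in the hood (m): 0 free, standing 6 mm out of the face; 0.006 pushed in flush with the face, which means that the casting is home. It is weak (under 0.4 N), less than the friction of the casting, so the casting stays where it is left.
- stop_buffer (a joint): How far the face of the stop has been pushed back on its buffer (m): 0 at rest, 0.012 at its hard end. It yields 1 mm for each 2 N (and is damped, 1.2 N more for each 10 mm/s) and springs back to 0 when let go. More than about 10 mm is ramming.
- spare_casting: Bystander: another pale grey cast housing half, irregular, 67 x 100 x 28 mm, lying on the brown sheet to the left of the hood; leave alone. Origin at the centre of its underside.
- block_a: Bystander: dark brown clamp block with a steel clip, 24 x 60 x 29 mm, at the front edge to the right; leave alone. Origin at the centre of its underside. Beyond it, about 0.58 m ahead and 0.23 m to the right of the robot, stands a fixed toggle clamp with an upright red lever, 135 mm high: keep the arm above it.
- block_b: Bystander: dark brown clamp block with a steel clip, 24 x 63 x 28 mm, to the left beyond the casting; leave alone. Origin at the centre of its underside.

How it is judged (in metres and radians):
At the end, for the whole second after the job is handed in: The casting lies flat and open side up in the lane, lengthwise (within 0.12 rad, 6 mm of the middle), its leading end under the hood and home against the stop: the part-present pin pushed in by more than 3 of its 6 mm, so that the casting is within 3 mm of the stop's face. It is at rest (value of joint plunger above 0.003 m and x of casting_center in the frame of jig_mouth above -0.012 m and y of casting_center in the frame of jig_mouth between -0.006 and 0.006 m and z of casting_center in the frame of jig_mouth below 0.018 m and angle between the y axis of casting_center and the x axis of jig_mouth, either way round below 0.12 rad and angle between casting_center's own z axis and vertical below 0.1 rad and linear speed of casting below 0.02 m/s); the robot touches nothing.
It fails at once if the stop is rammed: its face pushed back more than 10 mm on its buffer (over about 20 N) (value of joint stop_buffer above 0.01 m).
It fails at once if another loose part is moved by more than 20 mm (distance of any of spare_casting, block_a, block_b from where it was at the start of the episode above 0.02 m).
It also fails if it takes over 56 s, if anything falls off the work surface, if the arm or the gripper's body presses on something with over 40 N, if the wrist force passes 120 N, or if a joint passes its speed limit or range.

## Working session

There is one attempt and no reset: what is moved stays moved. The work goes in short steps, Python scripts to look and compute and a tool call to move; the robot and the scene stay as the last step left them, time stands still between calls to the robot, and variables do not carry over. Pictures are saved under pics/ and viewed, at most 10 in all, crops included, and the job is handed in when it is done.

Besides the shell and the picture viewer there is one more tool, called after "Request:" as a command line: name --pt "numbers of a row" for each row, then --argument value for the rest. move_arm: Moves the arm, as the interface text tells. Its arguments: {"type":"object","properties":{"deltas":{"type":"array"}},"required":["deltas"]}

```bash
mkdir -p pics
cat > h.py <<'E'
from cell import *
import numpy as np, cv2
from scipy.spatial.transform import Rotation as R
def rot(o):
    o=np.array(o,float)
    return o if o.shape==(3,3) else R.from_euler('xyz',o,degrees=True).as_matrix()
def pose(name,s=None):
    c=get_calibration(name)
    if 'hand_eye' in c:
        H=np.array(c['hand_eye']);s=s or read_state();T=rot(s['eef_rot'])
        return c,T@H[:3,:3],T@H[:3,3]+np.array(s['position'])
    return c,rot(c['orientation']),np.array(c['position'])
def px2w(name,pts,z,s=None):
    c,Rm,p=pose(name,s);K=np.array(c['camera_matrix']);out=[]
    for u,v in pts:
        d=np.array([(u-K[0,2])/K[0,0],(v-K[1,2])/K[1,1]]);q=d.copy()
        for _ in range(30): q=d/(1+c['k1']*(q@q))
        r=Rm@np.array([*q,1]);out.append(p+r*(z-p[2])/r[2])
    return np.array(out)
def w2px(name,P,s=None):
    c,Rm,p=pose(name,s);K=np.array(c['camera_matrix'])
    q=(np.atleast_2d(P)-p)@Rm;q=q[:,:2]/q[:,2:];q=q*(1+c['k1']*(q**2).sum(1,keepdims=True))
    return q*[K[0,0],K[1,1]]+K[:2,2]
E
python3 - <<'E'
from h import *
print(read_state())
for n in ['scene','top','wrist']: print(n,get_calibration(n))
cv2.imwrite('pics/top.png',get_image('top'));cv2.imwrite('pics/scene.png',get_image('scene'))
E
```

```text
{'clock': 0.0, 'joint_pos': array([73.18951   , 19.07205989, -3.70571874, 83.70756915,  1.23878317,
       77.34362651, -5.07166722]), 'joint_velocities': array([ 0.06733732, -0.05101293, -0.0330067 ,  0.00141882,  0.02648524,
       -0.02729103, -0.02287878]), 'tau': array([-9.63997009e-04, -6.23276854e+01,  2.46131024e-02, -3.89900243e+01,
       -6.12559961e-02,  4.00157191e-02,  1.26593654e-04]), 'position': array([ 167.06171816, -601.86698071,  238.73991676]), 'eef_rot': array([-1.79916802e+02,  5.54284626e-03,  1.55148755e+01]), 'ft_force': array([ 0.40117447, -0.64931137,  0.65732983]), 'moment': array([-0.05012827, -0.00503422, -0.05843721]), 'gripper_force': 0.0, 'width': 0.9993141136326041}
scene {'camera_matrix': array([[584.38136964,   0.        , 316.78745164],
       [  0.        , 584.38136964, 240.65183014],
       [  0.        ,   0.        ,   1.        ]]), 'k1': 0.060650204824195995, 'position': array([ 23.93375276, 788.18881877, 933.95379855]), 'orientation': array([-133.37530014,   -0.61858495, -140.17311879])}
top {'camera_matrix': array([[456.13747709,   0.        , 319.11788255],
       [  0.        , 456.13747709, 245.58186366],
       [  0.        ,   0.        ,   1.        ]]), 'k1': -0.10335972684233806, 'position': array([ 380.61223476,   97.18635278, 1157.01110105]), 'orientation': array([-168.56510882,   -0.28030698,  -90.31494683])}
wrist {'camera_matrix': array([[359.30639465,   0.        , 322.23423263],
       [  0.        , 359.30639465, 244.40522852],
       [  0.        ,   0.        ,   1.        ]]), 'k1': -0.012141581406668454, 'hand_eye': array([[ 2.31263453e-04, -9.58713364e-01, -2.84374105e-01,
         7.90820461e+01],
       [ 9.99999295e-01,  5.53016238e-04, -1.05115326e-03,
        -3.80712128e-01],
       [ 1.16501818e-03, -2.84373662e-01,  9.58712816e-01,
        -1.44788550e+02],
       [ 0.00000000e+00,  0.00000000e+00,  0.00000000e+00,
         1.00000000e+00]])}
```

View pics/top.png

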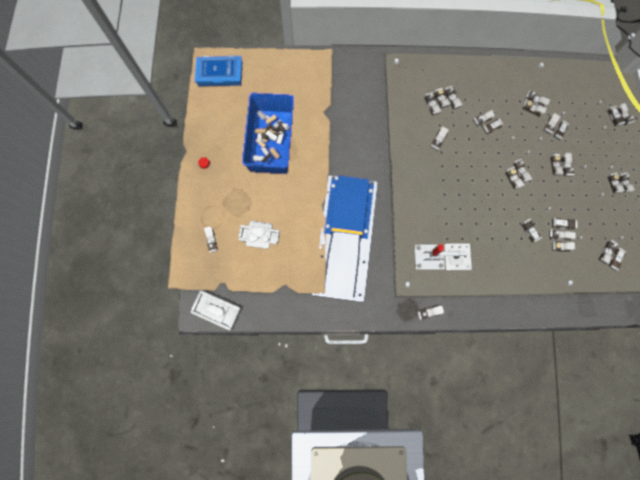

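View pics/scene.png

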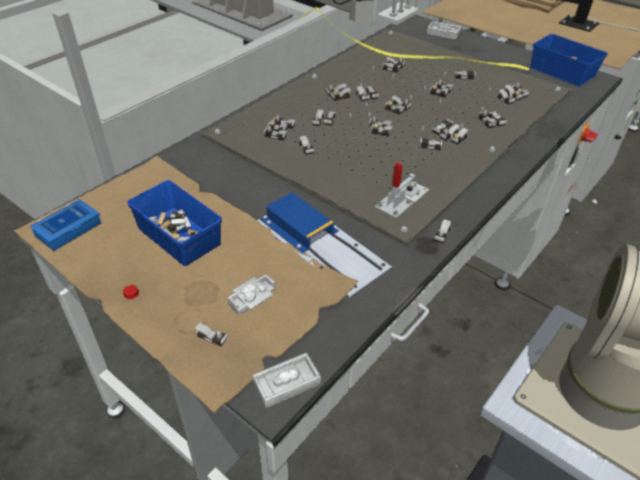

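Top view: casting around (215,309), jig from (340,298) (open end) to (352,178) (hood), red lever (438,250), spare (260,234). I'll enlarge for the corners.

Run:
```python
from h import *
im=cv2.imread('pics/top.png')[170:340,180:400]
cv2.imwrite('pics/topz.png',cv2.resize(im,None,fx=3.5,fy=3.5,interpolation=cv2.INTER_CUBIC))
print(px2w('top',[(215,309)],14),px2w('top',[(340,298),(333,178),(375,180)],6), px2w('top',[(438,250)],100),px2w('top',[(210,238)],14))
```

```text
[[451.05735424 351.73398978  14.        ]] [[478.36352075  38.38287694   6.        ]
 [796.70200093  52.32674774   6.        ]
 [790.93598421 -59.54657898   6.        ]] [[ 582.38230575 -192.00197999  100.        ]] [[632.98390076 371.4900529   14.        ]]
```

View pics/topz.png

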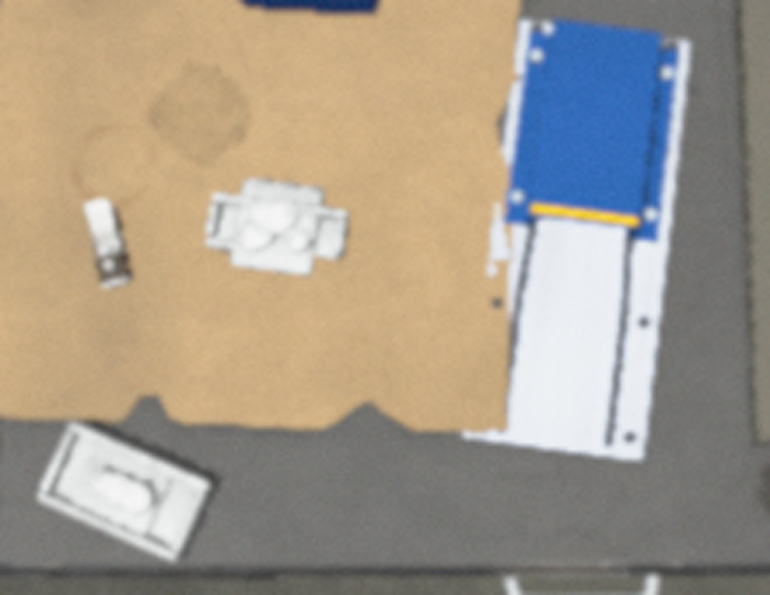

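The crop shows the casting's rim corners at (75,422),(213,480),(175,560),(40,498); bed corners at (520,18),(690,40),(643,460),(463,432); the mouth between (530,207) and (640,222).

Run:
```python
from h import *
f=lambda L:[(u/3.5+180-.36,v/3.5+170-.36) for u,v in L]
c=px2w('top',f([(75,422),(213,480),(175,560),(40,498)]),27);print(c,c.mean(0),[np.linalg.norm(c[i]-c[i-1]) for i in range(4)])
d=(c[1]-c[0]+c[2]-c[3]);print('long dir',np.degrees(np.arctan2(d[1],d[0])))
b=px2w('top',f([(520,18),(690,40),(643,460),(463,432)]),6);print(b,b.mean(0))
for d in(b[0]-b[3],b[1]-b[2]):print(np.degrees(np.arctan2(d[1],d[0])),np.linalg.norm(d))
print('mouth',px2w('top',f([(530,207),(640,222)]),42))
print('rails',px2w('top',f([(510,420),(607,445),(532,230),(629,235)]),12))
```

```text
[[496.87060823 385.56099495  27.        ]
 [455.75537967 285.49651942  27.        ]
 [399.82269734 310.99192983  27.        ]
 [442.89525078 408.54568018  27.        ]] [448.83598401 347.6487811   27.        ] [np.float64(58.66544952592368), np.float64(108.18207467882212), np.float64(61.46934931078034), np.float64(106.6394817494471)]
long dir -113.07459788743927
[[805.8001872   64.98079068   6.        ]
 [787.93457718 -64.21177011   6.        ]
 [470.23222009 -20.4192769    6.        ]
 [491.1912322  109.10133228   6.        ]] [638.78955417  22.36276899   6.        ]
-7.9830576189774245 317.68760875324233
-7.84826557461568 320.7063612680514
mouth [[649.05864788  60.2158219   42.        ]
 [637.68813046 -18.6393566   42.        ]]
rails [[499.07906715  75.2506966   12.        ]
 [480.69393732   5.82359472  12.        ]
 [638.88875981  57.93878118  12.        ]
 [634.82526525 -13.40231125  12.        ]]
```

```bash
cat >> h.py <<'E'
def rows(W,dyaw,n,z=None):
    """tool-frame rows along world polyline W (from the present pose), yaw change spread over the rows"""
    s=read_state();T=rot(s['eef_rot']);p=np.array(s['position']);W=np.vstack([p,np.array(W,float)])
    L=np.r_[0,np.cumsum(np.linalg.norm(np.diff(W,axis=0),axis=1))]
    return [[*np.round((np.array([np.interp(t*L[-1],L,W[:,k]) for k in range(3)])-p)@T).astype(int).tolist(),round(-dyaw*t)] for t in np.arange(1,n+1)/n]
E
python3 - <<'E'
from h import *
a=np.radians(np.linspace(-74.5,37.8,12));r=np.interp(np.arange(12),[0,4,11],[625,560,568])
W=np.c_[r*np.cos(a),r*np.sin(a),np.full(12,239)][1:]
print(rows(W,51.5,29))
E
```

```text
[[38, -9, 0, -2], [76, -18, 0, -4], [113, -28, 0, -5], [149, -44, 0, -7], [184, -60, 0, -9], [219, -78, 0, -11], [251, -100, 0, -12], [283, -122, 0, -14], [312, -147, 0, -16], [340, -175, 0, -18], [367, -202, 0, -20], [395, -230, 0, -21], [422, -257, 0, -23], [447, -287, 0, -25], [469, -319, 0, -27], [491, -351, 0, -28], [508, -387, 0, -30], [524, -422, 0, -32], [537, -458, 0, -34], [547, -496, 0, -36], [556, -534, 0, -37], [561, -572, 1, -39], [563, -611, 1, -41], [565, -650, 1, -43], [560, -689, 1, -44], [556, -728, 1, -46], [548, -765, 1, -48], [537, -803, 1, -50], [526, -840, 1, -52]]
```

Request:
move_arm --pt "38 -9 0 -2 87" --pt "76 -18 0 -4 87" --pt "113 -28 0 -5 87" --pt "149 -44 0 -7 87" --pt "184 -60 0 -9 87" --pt "219 -78 0 -11 87" --pt "251 -100 0 -12 87" --pt "283 -122 0 -14 87" --pt "312 -147 0 -16 87" --pt "340 -175 0 -18 87" --pt "367 -202 0 -20 87" --pt "395 -230 0 -21 87" --pt "422 -257 0 -23 87" --pt "447 -287 0 -25 87" --pt "469 -319 0 -27 87" --pt "491 -351 0 -28 87" --pt "508 -387 0 -30 87" --pt "524 -422 0 -32 87" --pt "537 -458 0 -34 87" --pt "547 -496 0 -36 87"

```text
clock: 1.77
position: [561.6, 23.6, 239.2]
eef_rot: [-180.0, 0.0, 51.6]
ft_force: [0.8, -0.0, 0.1]
width: 1.0
gripper_force: 0.0
```

Run:
```python
from h import *
s=read_state();p=s['position'];print(p,s['eef_rot'],s['joint_pos'])
a0=np.degrees(np.arctan2(p[1],p[0]));a=np.radians(np.linspace(a0,37.8,5));r=np.interp(np.arange(5),[0,4],[np.hypot(*p[:2]),568])
W=np.c_[r*np.cos(a),r*np.sin(a),np.full(5,p[2])][1:]
print(rows(W,67-s['eef_rot'][2],10))
```

```text
[561.61608433  23.58042256 239.18869113] [-1.79987168e+02  1.21645523e-02  5.15877644e+01] [ 22.69408941  14.27671853 -34.85084858  91.9859793    8.3353102
  76.37648488 -51.70977853]
[[25, -24, 0, -2], [50, -49, 0, -3], [73, -75, 0, -5], [94, -103, 0, -6], [115, -131, 0, -8], [131, -161, 0, -9], [147, -192, 0, -11], [161, -224, 0, -12], [173, -257, 0, -14], [184, -290, 0, -15]]
```

Request:
move_arm --pt "25 -24 4 -2 87" --pt "50 -49 8 -3 87" --pt "73 -75 12 -5 87" --pt "94 -103 16 -6 87" --pt "115 -131 20 -8 87" --pt "131 -161 24 -9 87" --pt "147 -192 28 -11 87" --pt "161 -224 32 -12 87" --pt "173 -257 36 -14 87" --pt "184 -290 40 -15 87" --pt "184 -290 40 -15 87" --pt "184 -290 40 -15 87"

```text
clock: 2.77
position: [447.2, 348.3, 199.1]
eef_rot: [-179.9, 0.0, 66.8]
ft_force: [0.6, -0.7, -0.1]
width: 0.997
gripper_force: 0.0
```

Run:
```python
from h import *
s=read_state();print(s['position'],s['eef_rot'],s['joint_pos'])
im=get_image('wrist');np.save('s1.npy',np.r_[s['position'],s['eef_rot']])
cv2.imwrite('pics/w1.png',im)
```

```text
[447.24902449 348.26618976 199.14725059] [-1.79947494e+02  2.36788515e-02  6.67711172e+01] [ -3.92571149  19.21099929 -46.56472717  93.91301203  14.41106205
  73.16869326 -76.34339658]
```

View pics/w1.png

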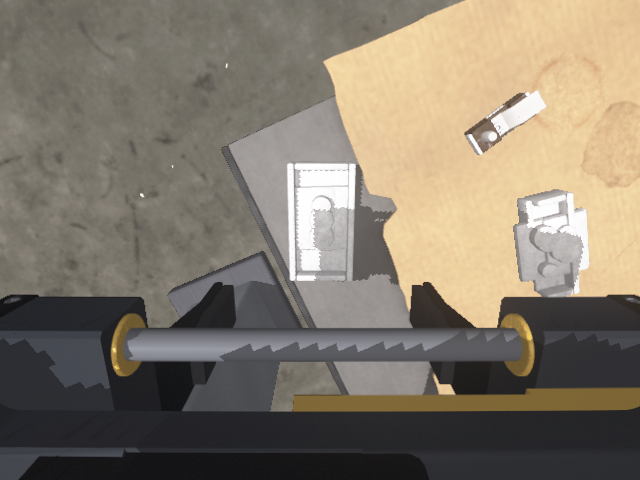

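The wrist picture shows the casting's rim corners at (289,164),(355,164),(353,281),(290,281), well aligned with the tool; fingertips near (234,285),(412,285), hence tip_extent of about 15 mm.

Run:
```python
from h import *
s=read_state()
c=px2w('wrist',[(289,164),(355,164),(353,281),(290,281)],27,s);print(c,c.mean(0),[np.linalg.norm(c[i]-c[i-1]) for i in range(4)])
d=c[0]-c[3]+c[1]-c[2];print(np.degrees(np.arctan2(d[1],d[0])))
print('tool delta',(c.mean(0)-s['position'])@rot(s['eef_rot']))
```

```text
[[445.53780737 410.7519411   27.        ]
 [497.82857819 388.12024392  27.        ]
 [455.51429888 288.09473594  27.        ]
 [400.64874303 311.81862169  27.        ]] [449.88235687 349.69638566  27.        ] [np.float64(108.64082927262544), np.float64(56.978227688177626), np.float64(108.60755258796965), np.float64(59.77501128228467)]
66.33223585151998
tool delta [  3.41557424  -0.1823159  172.18350352]
```

Request:
move_arm --pt "-4 0 30 0 87" --pt "-8 0 65 0 87" --pt "-12 0 100 0 87" --pt "-12 0 130 0 87" --pt "-12 0 155 0 87" --pt "-12 0 168 0 87" --pt "-12 0 174 0 87" --pt "-12 0 174 0 87" --pt "-12 0 174 0 50" --pt "-12 0 174 0 50" --pt "-12 0 174 0 50" --pt "-12 0 174 0 50" --pt "-12 0 174 0 50" --pt "-12 0 174 0 50" --pt "-12 0 174 0 50" --pt "-12 0 174 0 50"

```text
clock: 4.15
position: [444.2, 336.0, 26.2]
eef_rot: [180.0, -0.0, 66.5]
ft_force: [-2.5, -0.2, 6.7]
width: 0.683
gripper_force: 30.0
```

Run:
```python
from h import *
s=read_state();p=s['position'];print(s['joint_pos'])
print(rows([p+[0,0,110],[549.7,34.8,137]],-7.9-s['eef_rot'][2],16))
```

```text
[ -7.34807718  29.46960651 -41.71638045 104.34367381  23.51586691
  55.11798669 -82.58053047]
[[0, 0, -27, 5], [0, 0, -54, 9], [0, 0, -80, 14], [0, 0, -107, 19], [-18, 16, -110, 23], [-37, 35, -110, 28], [-57, 53, -110, 33], [-77, 71, -110, 37], [-96, 89, -110, 42], [-116, 107, -110, 47], [-136, 126, -111, 51], [-156, 144, -111, 56], [-175, 162, -111, 60], [-195, 180, -111, 65], [-215, 199, -111, 70], [-234, 217, -111, 74]]
```

Request:
move_arm --pt "0 0 -12 0 50" --pt "0 0 -36 0 50" --pt "0 0 -65 5 50" --pt "0 0 -95 10 50" --pt "-18 16 -110 16 50" --pt "-37 35 -110 22 50" --pt "-57 53 -110 28 50" --pt "-77 71 -110 34 50" --pt "-96 89 -110 40 50" --pt "-116 107 -110 46 50" --pt "-136 126 -111 52 50" --pt "-156 144 -111 58 50" --pt "-175 162 -111 64 50" --pt "-195 180 -111 69 50" --pt "-215 199 -111 72 50" --pt "-230 213 -111 74 50" --pt "-234 217 -111 74 50" --pt "-234 217 -111 74 50" --pt "-234 217 -111 74 50"

```text
clock: 5.73
position: [549.8, 35.3, 136.7]
eef_rot: [-180.0, 0.0, -7.4]
ft_force: [0.7, 0.8, -2.7]
width: 0.686
gripper_force: 30.0
```

Run:
```python
from h import *
s=read_state();print(s['position'],s['eef_rot'],s['joint_pos'])
im=get_image('wrist')
cv2.imwrite('pics/w2.png',im)
```

```text
[549.83369385  35.29923425 136.65477511] [-1.79962867e+02  2.02911870e-02 -7.40680017e+00] [  13.67275528   16.46811744  -25.55448439  101.17103248    7.76579171
   64.11183543 -111.77535935]
```

View pics/w2.png

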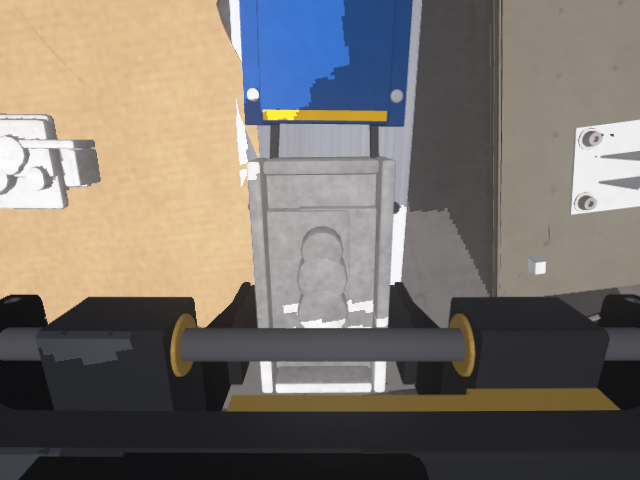

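The hood's front top corners are at (246,124),(405,126), screws at (253,95),(397,96), rails at inner x≈280 and 372 by row 130; the casting is held straight in line with the lane.

Run:
```python
from h import *
s=read_state();T=rot(s['eef_rot']);p=s['position']
for n,L,z in(('corners',[(246,124),(405,126)],44),('screws',[(253,95),(397,96)],45),('yellow',[(262,121),(387,121)],44),('rails',[(279,130),(371,130)],12),('cast',[(262,166),(380,166)],p[2]+1),):
    w=px2w('wrist',L,z);d=w[0]-w[1];print(n,w.mean(0),np.degrees(np.arctan2(d[1],d[0]))-90,np.linalg.norm(d),'tool',((w.mean(0)-p)@T)[:2])
```

```text
corners [635.4196263   23.89872129  44.        ] -8.013849034189533 99.92017729417567 tool [86.60605075  1.099109  ]
screws [652.49070333  22.08043312  45.        ] -7.706050479298767 88.1947497916272 tool [103.7691529    0.72026022]
yellow [637.85398405  24.25479408  44.        ] -7.330044791264271 78.30004313612322 tool [88.97494729  0.43486921]
rails [633.05473718  24.36036187  12.        ] -7.327368981974871 65.82064206202493 tool [84.21344047  0.96640068]
cast [617.53956578  28.61785785 137.62238089] -7.322262278194131 46.29463308589021 tool [68.23476319 -1.36355377]
```

Request:
move_arm --pt "0 1 20 0.3 50" --pt "0 1 50 0.3 50" --pt "0 1 75 0.3 50" --pt "0 1 92 0.3 50" --pt "0 1 100 0.3 50" --pt "0 1 101 0.3 50" --pt "0 1 102 0.3 50" --pt "0 1 102 0.3 50" --pt "0 1 102 0.3 50"

```text
clock: 6.53
position: [550.8, 33.7, 35.8]
eef_rot: [-180.0, -0.1, -7.8]
ft_force: [0.1, 0.5, -3.4]
width: 0.683
gripper_force: 30.0
```

Request:
move_arm --pt "0 0 1 0 50" --pt "0 0 2 0 50" --pt "0 0 2 0 50" --pt "0 0 2 0 50"

```text
clock: 6.87
position: [550.0, 33.4, 32.7]
eef_rot: [180.0, -0.0, -7.8]
ft_force: [0.2, 0.2, -1.2]
width: 0.685
gripper_force: 30.0
```

Request:
move_arm --pt "5 0 0.3 0 50" --pt "10 0 0.3 0 50" --pt "15 0 0.3 0 50" --pt "20 0 0.3 0 50" --pt "20 0 0.3 0 50"

```text
clock: 7.28
position: [571.0, 30.4, 32.3]
eef_rot: [-180.0, -0.0, -7.8]
ft_force: [-0.1, -0.4, -2.6]
width: 0.685
gripper_force: 30.0
```

Request:
move_arm --pt "4 0 0 0 50" --pt "8 0 0 0 50" --pt "12 0 0 0 50" --pt "16 0 0 0 50" --pt "20 0 0 0 50" --pt "20 0 0 0 50"

```text
clock: 7.78
position: [590.5, 27.8, 32.3]
eef_rot: [-180.0, -0.0, -7.8]
ft_force: [-0.9, -0.3, -2.5]
width: 0.689
gripper_force: 30.0
```

Request:
move_arm --pt "0 0 0.5 0 50" --pt "0 0 1 0 50" --pt "0 0 1 0 87" --pt "0 0 1 0 87" --pt "0 0 1 0 87" --pt "0 0 1 0 87" --pt "0 0 1 0 87" --pt "0 0 -10 0 87" --pt "0 0 -30 0 87" --pt "0 0 -45 0 87" --pt "-20 0 -48 0 87" --pt "-50 0 -48 0 50" --pt "-70 0 -48 0 0" --pt "-70 0 -48 0 0" --pt "-70 0 -48 0 0" --pt "-70 0 -48 0 0" --pt "-70 0 -48 0 0" --pt "-70 0 -48 0 0" --pt "-70 0 -48 0 0"

```text
clock: 9.37
position: [520.7, 37.4, 80.2]
eef_rot: [-180.0, 0.0, -7.8]
ft_force: [-0.2, -0.8, -0.0]
width: 0.475
gripper_force: 0.0
```

Run:
```python
from h import *
s=read_state();print(s['position'],s['eef_rot'],s['width'],s['ft_force'],s['gripper_force'])
im=get_image('wrist')
cv2.imwrite('pics/w3.png',im)
```

```text
[520.6766413   37.44689602  80.18242664] [-1.79989758e+02  2.35910848e-03 -7.79689010e+00] 0.4752497414964908 [-0.21644816 -0.84536504 -0.00820776] 0.0
```

View pics/w3.png

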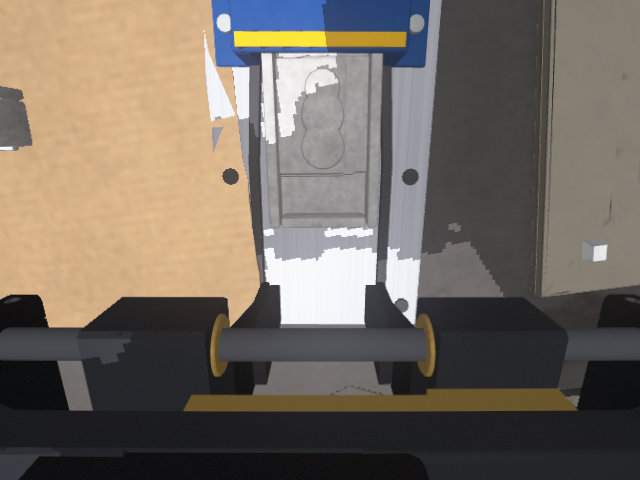

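The casting lies straight in the lane with its nose under the hood; tail edge at row 228, columns 264–380, between the rails.

Run:
```python
from h import *
s=read_state();T=rot(s['eef_rot']);p=s['position']
for L,z in(([(264,228),(376,228)],6),([(235,50),(405,50)],40)):
    w=px2w('wrist',L,z);print(w,((w-p)@T)[:,:2])
```

```text
[[549.93345865  71.28166439   6.        ]
 [540.43839858   1.67203126   6.        ]] [[ 24.52920938 -37.48127237]
 [ 24.56574479  32.77294973]]
[[643.14044061  62.50365282  40.        ]
 [632.4272892  -15.67588297  40.        ]] [[118.05952197 -41.43519636]
 [118.05189061  37.47495004]]
```

Request:
move_arm --pt "0 -1 15 0 24" --pt "0 -2 35 0 24" --pt "0 -2 48 0 24" --pt "0 -2 53 0 24" --pt "0 -2 53 0 24" --pt "6 -2 53 0 24" --pt "10 -2 53 0 24" --pt "10 -2 53 0 24" --pt "10 -2 53 0 24"

```text
clock: 10.17
position: [531.3, 38.1, 27.9]
eef_rot: [-180.0, -0.1, -7.8]
ft_force: [-0.3, -0.4, 0.9]
width: 0.276
gripper_force: 0.0
```

Request:
move_arm --pt "2 0 0 0 24" --pt "4 0 0 0 24" --pt "6 0 0 0 24" --pt "8 0 0 0 24" --pt "10 0 0 0 24" --pt "12 0 0 0 24"

```text
clock: 10.67
position: [542.1, 36.7, 27.2]
eef_rot: [180.0, 0.0, -7.8]
ft_force: [-2.8, -0.4, 2.3]
width: 0.274
gripper_force: 1.3
```

Request:
move_arm --pt "1.5 0 0 0 24" --pt "3 0 0 0 24" --pt "4.5 0 0 0 24" --pt "6 0 0 0 24"

```text
clock: 11.0
position: [548.3, 35.6, 27.1]
eef_rot: [180.0, 0.0, -7.8]
ft_force: [-2.3, -0.1, 0.4]
width: 0.278
gripper_force: 1.0
```

Request:
move_arm --pt "1.5 0 0 0 24" --pt "3 0 0 0 24" --pt "4.5 0 0 0 24" --pt "6 0 0 0 24"

```text
clock: 11.33
position: [554.4, 34.7, 27.2]
eef_rot: [180.0, -0.0, -7.8]
ft_force: [-1.0, 0.0, -0.5]
width: 0.277
gripper_force: 0.6
```

Request:
move_arm --pt "1.5 0 0 0 24" --pt "3 0 0 0 24" --pt "4.5 0 0 0 24" --pt "6 0 0 0 24"

```text
clock: 11.67
position: [560.3, 34.0, 27.2]
eef_rot: [180.0, -0.0, -7.8]
ft_force: [-0.6, 0.3, -0.5]
width: 0.272
gripper_force: 0.5
```

Request:
move_arm --pt "1 0 0 0 24" --pt "2 0 0 0 24" --pt "3 0 0 0 24" --pt "4 0 0 0 24"

```text
clock: 12.0
position: [564.2, 33.5, 27.2]
eef_rot: [180.0, -0.0, -7.8]
ft_force: [-0.9, 0.4, -0.4]
width: 0.272
gripper_force: 0.5
```

Request:
move_arm --pt "1 0 0 0 24" --pt "2 0 0 0 24" --pt "3 0 0 0 24" --pt "4 0 0 0 24"

```text
clock: 12.33
position: [568.2, 32.9, 27.2]
eef_rot: [180.0, -0.0, -7.8]
ft_force: [-0.8, 1.3, 0.6]
width: 0.271
gripper_force: 0.5
```

Request:
move_arm --pt "1 0 0 0 24" --pt "2 0 0 0 24" --pt "3 0 0 0 24" --pt "4 0 0 0 24"

```text
clock: 12.67
position: [572.1, 32.4, 27.2]
eef_rot: [180.0, -0.0, -7.8]
ft_force: [-1.8, 0.4, -1.1]
width: 0.279
gripper_force: 0.5
```

Request:
move_arm --pt "1 0 0 0 24" --pt "2 0 0 0 24" --pt "3 0 0 0 24" --pt "4 0 0 0 24"

```text
clock: 13.0
position: [576.1, 31.9, 27.2]
eef_rot: [180.0, 0.0, -7.8]
ft_force: [-1.0, 0.4, -0.5]
width: 0.277
gripper_force: 0.8
```

Request:
move_arm --pt "1 0 0 0 24" --pt "2 0 0 0 24" --pt "3 0 0 0 24" --pt "4 0 0 0 24"

```text
clock: 13.33
position: [580.0, 31.3, 27.2]
eef_rot: [180.0, 0.0, -7.8]
ft_force: [-1.7, -0.3, -0.1]
width: 0.28
gripper_force: 0.9
```

Request:
move_arm --pt "1 0 0 0 24" --pt "2 0 0 0 24" --pt "3 0 0 0 24" --pt "4 0 0 0 24"

```text
clock: 13.67
position: [583.0, 31.0, 27.2]
eef_rot: [180.0, 0.1, -7.8]
ft_force: [-8.6, 1.4, 6.9]
width: 0.269
gripper_force: 4.7
```

Request:
move_arm --pt "0 0 0 0 24" --pt "0 0 0 0 24" --pt "0 0 0 0 24"

```text
clock: 13.92
position: [583.1, 31.0, 27.2]
eef_rot: [180.0, 0.1, -7.8]
ft_force: [-6.4, 1.1, 4.5]
width: 0.276
gripper_force: 3.4
```

Request:
move_arm --pt "0.5 0 0 0 24" --pt "1 0 0 0 24" --pt "1 0 0 0 24" --pt "1 0 0 0 24"

```text
clock: 14.25
position: [583.6, 31.0, 27.2]
eef_rot: [180.0, 0.2, -7.8]
ft_force: [-8.8, 0.6, 7.4]
width: 0.275
gripper_force: 4.8
```

Request:
move_arm --pt "0.5 0 0 0 24" --pt "1 0 0 0 24" --pt "1.5 0 0 0 24" --pt "1.5 0 0 0 24" --pt "1.5 0 0 0 24" --pt "1.5 0 0 0 24"

```text
clock: 14.75
position: [584.4, 30.9, 27.2]
eef_rot: [180.0, 0.2, -7.8]
ft_force: [-13.2, 1.1, 10.0]
width: 0.274
gripper_force: 6.5
```

Request:
move_arm --pt "-0.5 0 0 0 24" --pt "-1 0 0 0 24" --pt "-1 0 0 0 24" --pt "-1 0 0 0 24"

```text
clock: 15.08
position: [584.4, 30.9, 27.2]
eef_rot: [180.0, 0.1, -7.8]
ft_force: [-7.4, 1.6, 5.8]
width: 0.274
gripper_force: 4.0
```

Request:
move_arm --pt "-0.5 0 0 0 24" --pt "-1 0 0 0 24" --pt "-1 0 0 0 24" --pt "-1 0 0 0 24"

```text
clock: 15.42
position: [584.2, 30.9, 27.2]
eef_rot: [180.0, 0.0, -7.8]
ft_force: [-4.0, 0.8, 3.3]
width: 0.275
gripper_force: 2.6
```

Request:
move_arm --pt "-0.5 0 0 0 24" --pt "-1 0 0 0 24" --pt "-1 0 0 0 24" --pt "-1 0 0 0 24"

```text
clock: 15.75
position: [583.6, 30.9, 27.2]
eef_rot: [-180.0, -0.0, -7.8]
ft_force: [-1.9, 0.9, 0.2]
width: 0.278
gripper_force: 1.2
```

Request:
move_arm --pt "-0.5 0 0 0 24" --pt "-1 0 0 0 24" --pt "-1 0 0 0 24" --pt "-1 0 0 0 24"

```text
clock: 16.08
position: [582.6, 30.9, 27.3]
eef_rot: [180.0, -0.0, -7.8]
ft_force: [-1.4, 0.7, -1.4]
width: 0.275
gripper_force: 0.6
```

Request:
move_arm --pt "-0.5 0 0 0 24" --pt "-1 0 0 0 24" --pt "-1 0 0 0 24" --pt "-1 0 0 0 24"

```text
clock: 16.42
position: [581.7, 31.0, 27.4]
eef_rot: [180.0, -0.0, -7.8]
ft_force: [-0.6, -0.2, -0.7]
width: 0.278
gripper_force: 0.0
```

Request:
move_arm --pt "-0.5 0 0 0 24" --pt "-1 0 0 0 24" --pt "-1 0 0 0 24" --pt "-1 0 0 0 24"

```text
clock: 16.75
position: [580.5, 31.2, 27.3]
eef_rot: [180.0, -0.0, -7.8]
ft_force: [-1.0, -0.2, -0.2]
width: 0.274
gripper_force: 0.0
```

Request:
move_arm --pt "-2 0 0 0 24" --pt "-5 0 0 0 24" --pt "-8 0 0 0 24" --pt "-10 0 0 0 24" --pt "-10 0 0 0 24"

```text
clock: 17.17
position: [570.0, 32.7, 27.2]
eef_rot: [180.0, 0.0, -7.8]
ft_force: [0.1, 0.2, -0.6]
width: 0.277
gripper_force: 0.0
```

Run:
```python
from h import *
s=read_state();T=rot(s['eef_rot']);p=s['position'];print(p)
im=get_image('wrist')
cv2.imwrite('pics/w4.png',im)
```

```text
[570.01409757  32.70536411  27.23936337]
```

View pics/w4.png

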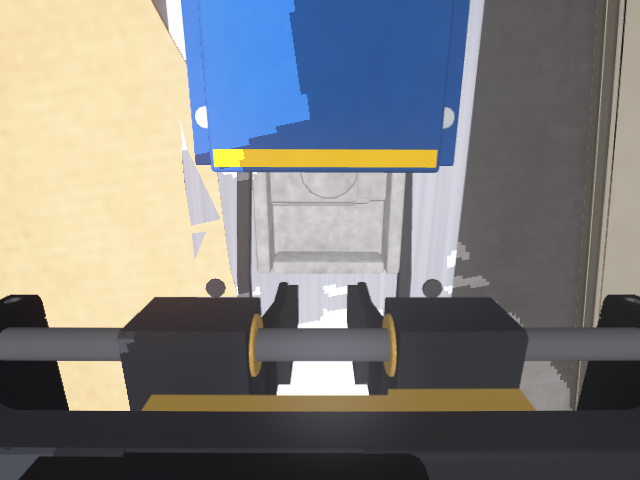

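The casting is straight between the rails, tail rim at row 272, about 45 mm out of the hood. I'll push once more gently to confirm that the onset repeats.

Request:
move_arm --pt "3 0 0 0 24" --pt "6 0 0 0 24" --pt "9 0 0 0 24" --pt "10 0 0 0 24" --pt "11 0 0 0 24" --pt "12 0 0 0 24" --pt "12 0 0 0 24"

```text
clock: 17.8
position: [582.2, 31.1, 27.1]
eef_rot: [180.0, 0.0, -7.8]
ft_force: [-1.9, 0.1, 0.2]
width: 0.275
gripper_force: 0.8
```

Request:
move_arm --pt "0.5 0 0 0 24" --pt "1 0 0 0 24" --pt "1 0 0 0 24" --pt "1 0 0 0 24"

```text
clock: 18.13
position: [582.5, 31.0, 27.1]
eef_rot: [180.0, 0.1, -7.8]
ft_force: [-4.8, 0.4, 3.1]
width: 0.276
gripper_force: 2.6
```

Request:
move_arm --pt "0.5 0 0 0 24" --pt "1 0 0 0 24" --pt "1 0 0 0 24" --pt "1 0 0 0 24"

```text
clock: 18.47
position: [583.1, 31.0, 27.0]
eef_rot: [180.0, 0.2, -7.8]
ft_force: [-8.2, 0.6, 4.9]
width: 0.276
gripper_force: 3.8
```

Request:
move_arm --pt "0.5 0 0 0 24" --pt "1 0 0 0 24" --pt "1 0 0 0 24" --pt "1 0 0 0 24"

```text
clock: 18.8
position: [583.6, 30.9, 27.0]
eef_rot: [180.0, 0.2, -7.8]
ft_force: [-9.7, 0.8, 7.3]
width: 0.278
gripper_force: 5.0
```

Request:
move_arm --pt "-0.5 0 0 0 24" --pt "-1 0 0 0 24" --pt "-1.5 0 0 0 24" --pt "-2 0 0 0 24" --pt "-2.5 0 0 0 24" --pt "-3 0 0 0 24" --pt "-4 0 0 0 24" --pt "-6 0 0 0 24" --pt "-12 0 0 0 24" --pt "-25 0 0 0 24" --pt "-35 0 -10 0 24" --pt "-35 0 -30 0 24" --pt "-35 0 -60 0 24" --pt "-35 0 -85 0 24" --pt "-35 0 -100 0 24" --pt "-35 0 -100 0 24" --pt "-35 0 -100 0 24"

```text
clock: 20.22
position: [551.0, 35.3, 128.0]
eef_rot: [180.0, -0.1, -7.8]
ft_force: [-0.4, -0.6, -0.3]
width: 0.277
gripper_force: 0.0
```

Run:
```python
from h import *
s=read_state();T=rot(s['eef_rot']);p=s['position'];print(p)
cv2.imwrite('pics/w5.png',get_image('wrist'))
```

```text
[551.0222014   35.32293945 127.98806348]
```

View pics/w5.png

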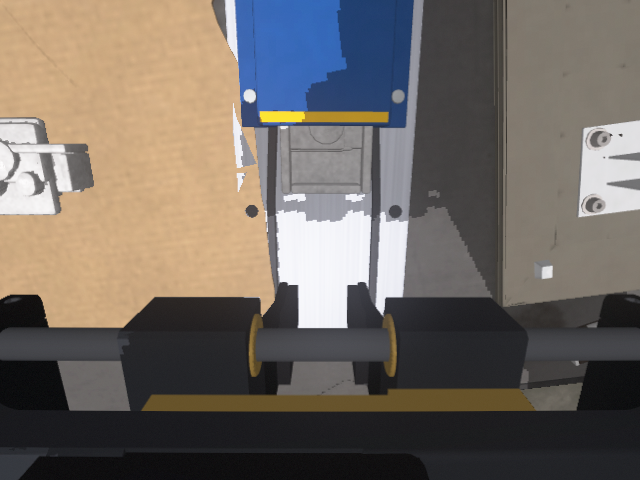

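The casting lies flat and straight with its tail (row 194) out of the hood by about 45 mm, and the arm is clear.

```bash
python3 -c "
from cell import *
print(hand_in())"
```

```text
the job is handed in; nothing more can be done
None
```

The casting is in the jig, pushed under the hood until it met the stop; the push force reached about 13 N, and on a second push the resistance began at the same place. I let go, backed the arm clear and handed the job in at about 20 s; the hand-in returned no verdict.

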